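# Uncap a spice mill and hold its plunger half down

## Robot

A 7-joint arm with a two-finger parallel gripper is mounted at the origin on a cart in front of the work surface, level with it; the furniture and walls round the work are solid. World frame = base frame: x ahead of the robot, y to its left, z up, the work surface at z = 0. Lengths are in mm, angles in rad, forces in N, time in s.
With the tool pointing down it reaches from about 425 to 1025 mm from the base axis. Payload 3.6 kg.
Tool frame: the origin (TCP) lies on the centre line of the jaws, within the pads' length; the fingertips stand ctrl.tip_extent ahead of it and the grasp point (between the pads) lies 5 mm behind it (ctrl.tip_extent is the distance from the TCP to the fingertips, in mm); z points along the fingers, y is the direction in which the jaws open and shut (so a half turn about z gives the same grasp; the last joint's range is limited). The gripper opens to 85 mm and grips with 20 to 120 N. Pads are 22 mm wide; open, the fingers measure 114 mm over their backs; the gripper's body (76 mm by 85 mm) begins 54 mm behind the grasp point. The pads swing forward as they close: fully open they stand 13 mm farther back than shut.
Start: joints at [1.065, 0.591, 0.048, 1.609, -0.033, 0.943, -0.034], TCP at [290.19, -664.394, 245.302] pointing down, gripper open.
Joint ranges: [-2.69, 2.69], [-0.47, 2.24], [-1.27, 1.36], [0.19, 2.51], [-1.53, 4.68], [0.08, 2.07], [-3.09, 3.09]. Speed limits (rad/s): [2.57, 2.57, 3.14, 3.14, 3.14, 3.14, 3.14].

## Interface

Orientations are given as [roll, pitch, yaw] about the fixed x, y, z axes, in that order (R = Rz(yaw) Ry(pitch) Rx(roll)).
In Python, from plant import ctrl gives the robot as it stands.
- The arm moves only by the tool move_arm, never from a script. Its arguments are lists of equal length, an entry for each row: "xyz": the shift along the tool's x, y, z in cm, a list of three; "twist": the turn about the tool's z in degrees; "hand": the opening in per cent of the stroke, from 0 (shut) to 100 (fully open). A call has 1 to 5 rows; each row shifts and turns the commanded pose from where the row before left it, along the tool's axes as they then stand; what a row does not reach is not made up. A row lasts 1/10 s, in which the tool goes at most 50 mm and 8.59 degrees, less where a joint would pass 70% of its speed; a pose out of reach is approached as far as the arm can. A call with a gripper value outside its range is refused whole. The fingers move at their own pace and stop on an object; "grip_force" is the grip in N (left out, the last holds). Time passes only in rows, so rows that do not move let the fingers close. It gives the time, the measured TCP pose, the force and the opening at its end, in the units of the state.
- ctrl.get_obs(): the state, without advancing time (a new reading comes with each control period).
- ctrl.capture(name): name is "side" or "top"; returns the picture (420x560x3 uint8, blue, green, red); there is no depth.
- ctrl.camera_info(name): a dict with "fx", "fy", "cx", "cy" (pixels), "dist" ([k1, k2, p1, p2, k3] as OpenCV has them; the pictures are not rectified), "xyz" and "attitude" of the camera in the world. Camera axes: x right, y down, z forward; pixel columns grow to the right and rows downward; lengths in mm; the calibration is good to about 2 mm. A picture is of the moment at which its call begins. camera_info takes no time and is no camera call.
- ctrl.job_done(): hands the job in, once; it reports no verdict.
The state is a dict: "clock": time; "q": joint angles; "dq": joint speeds; "effort": joint torques, N m; "ee_pos": TCP position; "tcp_rot": TCP orientation; "force": force on the tool from outside, world axes, zero at the start; "moment": the same for the moment, N m; "grip_width": finger opening in mm.
Only numpy, scipy, OpenCV 4.12 (cv2) and the standard library are available. Lean on these libraries where they do the work, as an engineer would, in place of code of your own. Each camera call takes 0.05 s, during which the arm holds its last target.

## Task

Lift the loose white cap off the spice mill and set it, still open side down, flat into the round black parking dish without dropping it. Then press the mill's plunger 10 mm down with the fingertips, so that its orange lower part has just disappeared into the collar, never as far as its stop, and keep it there for two seconds, finishing while still holding it pressed. Leave the shaker, the tin and the fork where they are.

Things in the scene. Friction and masses are not known exactly. Their poses are not given: they have to be found in the camera images.
- mill: Cordless spice mill, fixed to the worktop: round body 92 mm wide, black foot, steel waist, black shoulder 78 mm above the worktop, on it an aluminium collar 34 mm wide up to 84 mm. Origin: centre of its underside, z up. It stands left or right of the middle.
- plunger_top (a point): Centre of the flat top of the mill's round plunger (30 mm wide, on the mill's vertical axis, grey above, its lowest 10 mm orange). Released, it stands 26 mm out of the collar, its top 110 mm above the worktop; it sinks as it is pressed. Hidden under the cap at first.
- plunger (a joint): How far the plunger is pressed, in m: 0 released, 0.010 wanted (orange part just gone), 0.020 its hard stop. A spring pushes it back up: 2 N at first, about 8 N at 0.010, 14 N at 0.020; it springs up when let go.
- cap: Loose white plastic cap, 28 to 56 g: a round cup upside down, 46 mm wide, 48 mm high, flat top, inside 39 mm wide and 43 mm deep. Origin: centre of its open lower rim, z up. At first it stands over the plunger on the mill's shoulder, rim at 78 mm, top at 126 mm; the plunger reaches 32 mm up inside it, so lift it more than that before moving sideways. Grip it across its walls.
- dish: Round black parking dish for the cap, fixed to the worktop, 72 mm wide and 20 mm high, well 55 mm wide with its floor (an orange disc) 6 mm above the worktop. Origin: centre of its underside, z up. The cap stands in it with 4.5 mm to spare all round.
- shaker: Bystander: glass shaker with white top, 38 mm wide, 59 mm high, standing. Origin: centre of its underside.
- bean_tin: Bystander: low pale-green food tin, 76 mm wide, 58 mm high, standing. Origin: centre of its underside.
- fork: Bystander: steel fork, 193 mm long, lying at the right. Origin: centre of its underside.
Not all that is in view belongs to the job. Leave any brown look-alike of the cap alone. What is shaped like the mill but pink is not meant.

How it is judged:
By the outcome, as a careful person would: the job done as asked, in the order asked, and still so for the second after the job is handed in, while the arm keeps its last pose, push and grip.
It also fails if it takes over 64 s, if anything falls off the work surface, if the arm or the gripper's body presses on something with over 40 N, if the wrist force passes 120 N, or if a joint passes its speed limit or range.

## Working session

There is one attempt and no reset: what is moved stays moved. The work goes in short steps, Python scripts to look and compute and a tool call to move; the robot and the scene stay as the last step left them, time stands still between calls to the robot, and variables do not carry over. Pictures are saved under pics/ and viewed, and the job is handed in when it is done.

Besides the shell and the picture viewer there is one more tool, called after "Request:" as name([rows], argument=value, ...), one row to a line, values as JSON. move_arm: Moves the arm, as the interface text tells. Its arguments: {"type":"object","properties":{"xyz":{"type":"array","items":{"type":"array","items":{"type":"number"}}},"twist":{"type":"array","items":{"type":"number"}},"hand":{"type":"array","items":{"type":"number"}},"grip_force":{"type":"number"}},"required":["xyz","twist","hand"]}

```bash
ls; mkdir -p pics; python3 - <<'E'
from plant import ctrl
import cv2
o=ctrl.get_obs(); print(o); print(ctrl.tip_extent)
for n in("top","side"):
    print(n,ctrl.camera_info(n)); cv2.imwrite(f"pics/{n}0.png",ctrl.capture(n))
E
```

```text
pics
{'clock': 0.0, 'q': array([ 1.06554372,  0.59211902,  0.04827721,  1.60985417, -0.03330533,
        0.94269132, -0.03368744]), 'dq': array([ 6.98699888e-05, -1.21638438e-03, -3.49365800e-04,  5.25932148e-05,
       -1.72615824e-03,  1.12797251e-03,  1.56155622e-03]), 'effort': array([-5.62020959e-04, -5.48686194e+01,  1.54667661e+00, -1.98121208e+01,
        9.42122599e-03,  8.72858829e-03,  4.75486477e-07]), 'ee_pos': array([ 289.85352622, -663.65351775,  244.128468  ]), 'tcp_rot': array([-3.13932787e+00,  1.11053827e-04,  4.11860630e-01]), 'force': array([ 0.63378009,  0.21956366, -0.00467695]), 'moment': array([ 0.05096108,  0.02967502, -0.01178428]), 'grip_width': 85.13847732670409}
14.0
top {'fx': 475.80704254099396, 'fy': 475.80704254099396, 'cx': 282.61507914141987, 'cy': 210.22147190899204, 'dist': array([-0.11776599,  0.        ,  0.        ,  0.        ,  0.        ]), 'xyz': array([ 377.66256106,  -42.90280988, 1266.62732223]), 'attitude': array([-3.01373891, -0.01113707, -1.57834695])}
side {'fx': 444.99108164782274, 'fy': 444.99108164782274, 'cx': 270.12763272840124, 'cy': 210.82872388862785, 'dist': array([0.01569548, 0.        , 0.        , 0.        , 0.        ]), 'xyz': array([  91.9869993 ,  475.24141732, 1000.16872837]), 'attitude': array([-2.50325209, -0.00881028, -2.46347823])}
```

View pics/top0.png

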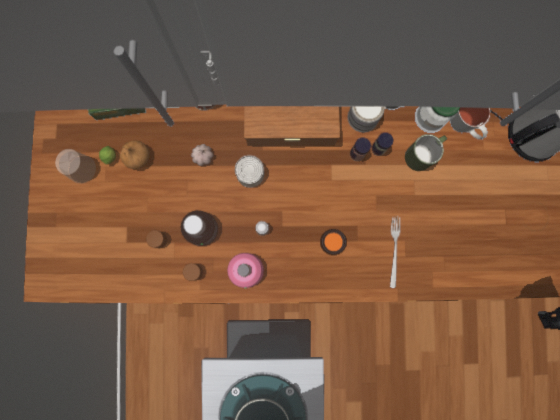

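View pics/side0.png

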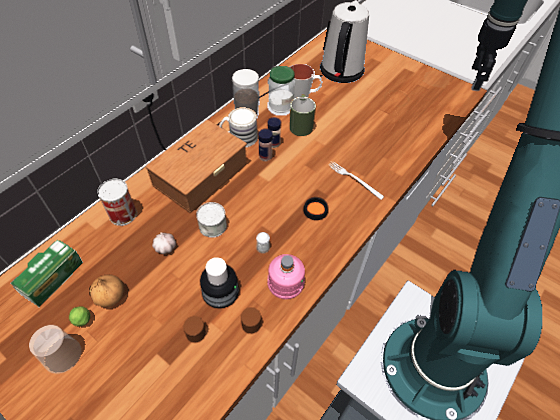

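The top view shows two mill-like things. The black one, at (198,228) with a white cap at (193,225), fits the description. The pink one, at (245,270), is the decoy. The brown look-alikes of the cap are at (155,239) and (192,272). The dish with its orange disc is at (333,242), the shaker at (262,228), the tin at (250,170) and the fork at (395,252). I'll measure these and confirm the mill in a crop.

```bash
cat > h.py <<'E'
import numpy as np, cv2
from scipy.spatial.transform import Rotation as Ro
from plant import ctrl
def ray(n,uv):
    c=ctrl.camera_info(n); K=np.array([[c['fx'],0,c['cx']],[0,c['fy'],c['cy']],[0,0,1]])
    p=cv2.undistortPoints(np.array(uv,float).reshape(-1,1,2),K,c['dist'],criteria=(3,50,1e-9)).reshape(-1,2) if False else cv2.undistortPoints(np.array(uv,float).reshape(-1,1,2),K,c['dist']).reshape(-1,2)
    d=np.c_[p,np.ones(len(p))]@Ro.from_euler('xyz',c['attitude']).as_matrix().T
    return np.array(c['xyz']),d
def plane(n,uv,z):
    o,d=ray(n,uv); return o+d*((z-o[2])/d[:,2])[:,None]
def proj(n,P):
    c=ctrl.camera_info(n); K=np.array([[c['fx'],0,c['cx']],[0,c['fy'],c['cy']],[0,0,1]])
    R=Ro.from_euler('xyz',c['attitude']).as_matrix().T
    return cv2.projectPoints(np.array(P,float).reshape(-1,1,3),cv2.Rodrigues(R)[0],-R@c['xyz'],K,c['dist'])[0].reshape(-1,2)
def tri(u1,u2):
    (a,d),(b,e)=ray('top',[u1]),ray('side',[u2]); d=d[0];e=e[0]
    s=np.linalg.lstsq(np.c_[d,-e],b-a,rcond=None)[0]; p,q=a+s[0]*d,b+s[1]*e
    return (p+q)/2,np.linalg.norm(p-q)
def blob(im,lo,hi,roi,out=None):
    x0,y0,x1,y1=roi; h=cv2.cvtColor(im[y0:y1,x0:x1],cv2.COLOR_BGR2HSV)
    m=cv2.inRange(h,np.array(lo),np.array(hi)); n,l,s,c=cv2.connectedComponentsWithStats(m)
    i=1+s[1:,4].argmax(); 
    return c[i]+[x0,y0],s[i]+[x0,y0,0,0,0],(l==i)
E
python3 - <<'E'
from h import *
t=cv2.imread('pics/top0.png');s=cv2.imread('pics/side0.png')
O=((0,180,120),(20,255,255))
ct,st,_=blob(t,*O,(315,225,352,260)); cs,ss,_=blob(s,*O,(300,195,332,222))
print('dish',ct,st,cs,ss,plane('top',[ct],6),plane('side',[cs],6),tri(ct,cs))
W=((0,0,215),(180,50,255)); 
for v in(170,200,215,235):
    W=((0,0,v),(180,60,255))
    ct,st,_=blob(t,*W,(178,208,216,245)); cs,ss,_=blob(s,*W,(200,252,235,300))
    print(v,'cap',ct,st,cs,ss,plane('top',[ct],126),plane('side',[cs],126))
a=cv2.resize(t[200:290,140:290],None,fx=5,fy=5,interpolation=2)[:300*2]
b=cv2.resize(s[240:330,180:310],None,fx=5,fy=5,interpolation=2)
cv2.imwrite('pics/crt.png',a);cv2.imwrite('pics/crs.png',b)
E
```

```text
dish [333.05957447 241.57446809] [325 233  17  18 235] [315.56906077 208.11049724] [307 202  18  13 181] [[ 454.81466405 -191.56763694    6.        ]] [[ 455.38841678 -192.48683556    6.        ]] (array([ 454.73617557, -191.35121186,    7.71244415]), np.float64(0.060069952654848734))
170 cap [192.68725869 224.37837838] [184 216  18  18 259] [215.15142857 268.3       ] [206 258  20  27 350] [[491.08832021 160.57615214 126.        ]] [[487.75679754 166.96706029 126.        ]]
200 cap [192.65665236 224.21459227] [185 216  17  17 233] [215.43143813 266.43812709] [206 258  20  18 299] [[491.48583579 160.6565575  126.        ]] [[490.50776605 163.1130086  126.        ]]
215 cap [192.56221198 224.22580645] [185 216  16  17 217] [215.45918367 266.31632653] [206 258  20  18 294] [[491.45981681 160.88554241 126.        ]] [[490.6719516  162.84683958 126.        ]]Traceback (most recent call last):
  File "<stdin>", line 9, in <module>
  File "h.py", line 22, in blob
    i=1+s[1:,4].argmax();
        ~~~~~~~~~~~~~~^^
ValueError: attempt to get argmax of an empty sequence
```

```bash
python3 - <<'E'
from h import *
t=cv2.imread('pics/top0.png');s=cv2.imread('pics/side0.png')
def draw(im,n,P,col):
    for z,r,cc in P:
        a=np.linspace(0,2*np.pi,60); q=proj(n,np.c_[cc[0]+r*np.cos(a),cc[1]+r*np.sin(a),0*a+z])
        out.append((q,col))
for n,im,(x0,y0,x1,y1) in(('top',t,(140,195,280,295)),('side',s,(180,240,310,340))):
    f=5; b=cv2.resize(im[y0:y1,x0:x1],None,fx=f,fy=f,interpolation=cv2.INTER_CUBIC)
    for z,r in((126,23),(78,23)):
        a=np.linspace(0,2*np.pi,60); q=proj(n,np.c_[491+r*np.cos(a),161.5+r*np.sin(a),0*a+z])
        q=((q+.5-[x0,y0])*f).astype(int); cv2.polylines(b,[q],True,(0,255,0),1)
    cv2.imwrite(f'pics/cr_{n}.png',b)
E
```

```text
(no output)
```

View pics/cr_top.png

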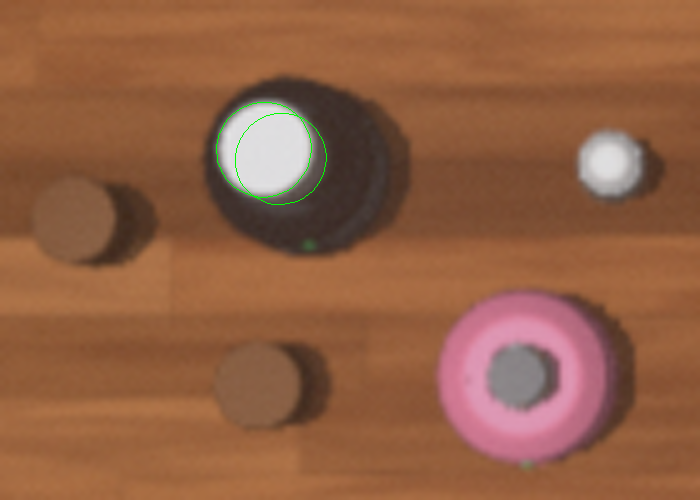

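View pics/cr_side.png

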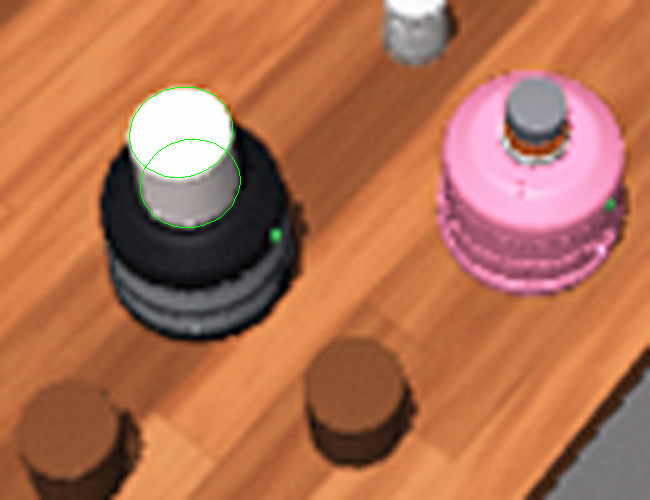

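The crops confirm it. The black mill with the white cap has its axis at about (491, 161.5), and both the predicted rim outline and the top outline fit in both views. The pink mill has a bare plunger, and the two brown caps stand loose. The dish is at about (455, -192). First I'll turn the tool to yaw 0 so that its axes line up with the world.

Request:
move_arm([
  [0, 0, 0],
  [0, 0, 0],
  [0, 0, 0],
  [0, 0, 0],
  [0, 0, 0],
], twist=[4.7, 4.7, 4.7, 4.7, 4.8], hand=[100, 100, 100, 100, 100], grip_force=30)

```text
clock: 0.6
ee_pos: [290.0, -663.9, 244.6]
tcp_rot: [-3.14, 0.001, -0.003]
force: [-0.6, -0.6, -0.2]
grip_width: 85.5
```

Request:
move_arm([
  [1.2, -3, 0],
  [1.2, -4, 0],
  [1.2, -4, 0],
  [1.2, -4, 0],
  [1.2, -4, 0],
], twist=[0, 0, 0, 0, 0], hand=[100, 100, 100, 100, 100])

```text
clock: 1.1
ee_pos: [350.3, -472.4, 244.9]
tcp_rot: [-3.141, 0.0, -0.0]
force: [1.2, -0.5, 1.4]
grip_width: 85.2
```

Request:
move_arm([
  [1, -4, 0],
  [1, -4, 0],
  [1, -4, 0],
  [1, -4, 0],
  [1, -4, 0],
], twist=[0, 0, 0, 0, 0], hand=[100, 100, 100, 100, 100])

```text
clock: 1.6
ee_pos: [400.2, -272.6, 245.1]
tcp_rot: [-3.141, 0.0, -0.0]
force: [0.1, -0.2, 0.3]
grip_width: 85.1
```

Request:
move_arm([
  [1, -4, 0],
  [1, -4, 0],
  [1, -4, 0],
  [1, -4, 0],
  [1, -4, 0],
], twist=[0, 0, 0, 0, 0], hand=[100, 100, 100, 100, 100])

```text
clock: 2.1
ee_pos: [450.1, -72.8, 245.2]
tcp_rot: [3.142, 0.0, -0.0]
force: [1.2, -0.3, -0.5]
grip_width: 85.4
```

Request:
move_arm([
  [1, -4, 0],
  [1, -4, 0],
  [1, -4, 0],
  [1, -4, 0],
  [0, -4, 0],
], twist=[0, 0, 0, 0, 0], hand=[100, 100, 100, 100, 100])

```text
clock: 2.6
ee_pos: [491.4, 127.4, 245.3]
tcp_rot: [-3.141, -0.001, -0.0]
force: [0.7, -0.8, 0.0]
grip_width: 85.7
```

Next I move over the cap, still above it, and check the alignment.

Request:
move_arm([
  [0, -1.7, 2],
  [0, -1.7, 3],
  [0, 0, 3],
  [0, 0, 0],
  [0, 0, 0],
], twist=[0, 0, 0, 0, 0], hand=[100, 100, 100, 100, 100])

```text
clock: 3.1
ee_pos: [489.9, 159.1, 165.1]
tcp_rot: [3.141, 0.002, -0.0]
force: [0.7, -0.5, 0.2]
grip_width: 85.2
```

```bash
python3 - <<'E'
from h import *
o=ctrl.get_obs();print(o['ee_pos'],o['clock'])
a=ctrl.capture('top')[170:290,130:280];b=ctrl.capture('side')[190:310,140:290]
cv2.imwrite('pics/p1.png',cv2.resize(np.hstack([a,b]),None,fx=2.6,fy=2.6,interpolation=2))
E
```

```text
[489.89309252 159.07739294 165.13343796] 3.1
```

View pics/p1.png

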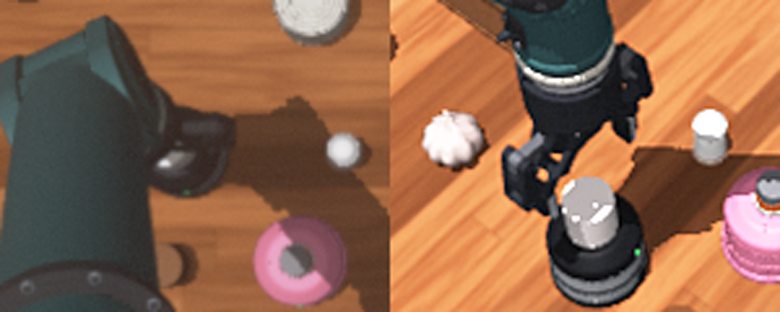

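The side view crop shows the jaws straddling the cap, which sits at (590,200), with a finger on each side. I'll correct by +1 mm in x and +2 mm in y and go down to TCP z≈114.

Request:
move_arm([
  [0.1, -0.2, 1],
  [0, 0, 2],
  [0, 0, 2],
  [0, 0, 0],
  [0, 0, 0],
], twist=[0, 0, 0, 0, 0], hand=[100, 100, 100, 100, 100])

```text
clock: 3.7
ee_pos: [491.5, 161.5, 115.6]
tcp_rot: [-3.142, -0.0, -0.0]
force: [0.2, 0.1, -0.0]
grip_width: 85.6
```

Request:
move_arm([
  [0, 0, 0],
  [0, 0, 0],
  [0, 0, 0],
  [0, 0, 0],
  [0, 0, 0],
], twist=[0, 0, 0, 0, 0], hand=[60, 58, 56, 54, 54], grip_force=25)

```text
clock: 4.2
ee_pos: [491.8, 161.9, 116.1]
tcp_rot: [-3.141, -0.001, 0.0]
force: [-0.3, 0.1, 7.0]
grip_width: 46.3
```

Request:
move_arm([
  [0, 0, 0],
  [0, 0, 0],
  [0, 0, 0],
  [0, 0, 0],
  [0, 0, 0],
], twist=[0, 0, 0, 0, 0], hand=[30, 30, 30, 30, 30])

```text
clock: 4.7
ee_pos: [491.7, 161.8, 116.2]
tcp_rot: [-3.141, -0.001, 0.0]
force: [-1.2, -0.4, 8.4]
grip_width: 45.6
```

Gripped at 45.6 mm. The roughly 8 N upward force comes from the pads swinging forward and pressing the cap onto the shoulder. Now I lift.

Request:
move_arm([
  [0, 0, -0.5],
  [0, 0, -1],
  [0, 0, -2],
  [0, 0, -2],
  [0, 0, -2],
], twist=[0, 0, 0, 0, 0], hand=[30, 30, 30, 30, 30])

```text
clock: 5.2
ee_pos: [491.0, 161.4, 191.4]
tcp_rot: [3.141, 0.0, -0.0]
force: [-0.8, -0.3, -0.1]
grip_width: 45.3
```

```bash
python3 - <<'E'
from h import *
b=ctrl.capture('side')[170:310,120:310]
cv2.imwrite('pics/p2.png',cv2.resize(b,None,fx=4,fy=4,interpolation=2))
o=ctrl.get_obs();print(o['ee_pos'],o['clock'],o['force'],o['moment'])
E
```

```text
[492.90516151 162.09741718 194.30663265] 5.25 [0.21402655 0.57258034 0.66948003] [ 0.00875005 -0.03359313  0.01226049]
```

View pics/p2.png

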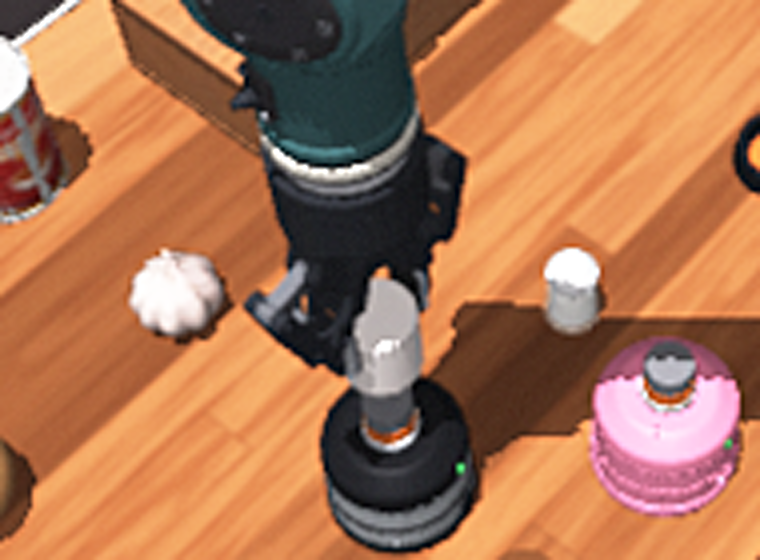

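The cap is held upright at crop (385,330), clear of the plunger, whose grey and orange parts are visible below it. Now I carry it to the dish.

Request:
move_arm([
  [-0.4, 1.5, 0],
  [-0.4, 3, 0],
  [-0.4, 3, 0],
  [-0.4, 3, 0],
  [-0.4, 3, 0],
], twist=[0, 0, 0, 0, 0], hand=[30, 30, 30, 30, 30])

```text
clock: 5.75
ee_pos: [469.2, 24.1, 189.2]
tcp_rot: [3.141, 0.003, -0.001]
force: [0.7, -0.5, -1.0]
grip_width: 45.4
```

Request:
move_arm([
  [-0.4, 3, 0],
  [-0.4, 3, 0],
  [-0.4, 3, 0],
  [-0.3, 3, 0],
  [-0.2, 3, 0],
], twist=[0, 0, 0, 0, 0], hand=[30, 30, 30, 30, 30])

```text
clock: 6.25
ee_pos: [451.7, -125.4, 189.2]
tcp_rot: [-3.141, 0.003, -0.001]
force: [0.4, -0.3, -0.5]
grip_width: 45.3
```

Request:
move_arm([
  [0, 3, 0],
  [0, 2, 0],
  [0, 1, 0],
  [0, 0, 0],
  [0, 0, 0],
], twist=[0, 0, 0, 0, 0], hand=[30, 30, 30, 30, 30])

```text
clock: 6.75
ee_pos: [453.5, -182.5, 189.8]
tcp_rot: [-3.141, 0.001, 0.0]
force: [0.0, 0.2, -0.8]
grip_width: 45.5
```

Request:
move_arm([
  [0.1, 0.9, 1],
  [0, 0, 3],
  [0, 0, 3],
  [0, 0, 3],
  [0, 0, 0],
], twist=[0, 0, 0, 0, 0], hand=[30, 30, 30, 30, 30])

```text
clock: 7.25
ee_pos: [452.9, -190.7, 86.9]
tcp_rot: [-3.139, 0.007, 0.002]
force: [-0.6, -0.3, -0.7]
grip_width: 45.4
```

```bash
python3 - <<'E'
from h import *
b=ctrl.capture('side')[130:250,240:390]; a=ctrl.capture('top')[180:300,260:410]
cv2.imwrite('pics/p3.png',cv2.resize(np.hstack([a,b]),None,fx=2.6,fy=2.6,interpolation=2))
o=ctrl.get_obs();print(o['ee_pos'],o['clock'],o['force'],o['tcp_rot'])
E
```

```text
[ 454.96465653 -191.81522467   89.85230925] 7.35 [-0.19060784 -0.02159135 -0.6842872 ] [-3.14090870e+00  1.68136832e-03  1.15403917e-03]
```

View pics/p3.png

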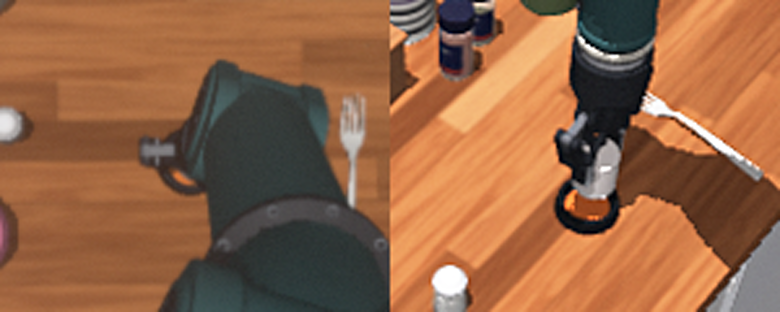

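The cap hangs over the dish at side crop (600,170), roughly on line. I'll check its offset by drawing the predicted outlines.

Request:
move_arm([
  [0, 0, 1],
  [0, 0, 1],
  [0, 0, 0.6],
  [0, 0, 0],
  [0, 0, 0],
], twist=[0, 0, 0, 0, 0], hand=[30, 30, 30, 30, 30])

```text
clock: 7.85
ee_pos: [455.2, -192.5, 64.3]
tcp_rot: [3.142, 0.0, -0.0]
force: [-0.2, -0.3, 0.8]
grip_width: 45.9
```

```bash
python3 - <<'E'
from h import *
im=ctrl.capture('side')
o=ctrl.get_obs();p=o['ee_pos'];print(p,o['clock'],o['force'])
x0,y0,x1,y1=280,150,350,230;f=7
b=cv2.resize(im[y0:y1,x0:x1],None,fx=f,fy=f,interpolation=2)
a=np.linspace(0,2*np.pi,60)
for c,z,r,col in(((455,-192),6,27.5,(255,0,0)),((455,-192),20,36,(255,0,0)),(p[:2],p[2]-38,23,(0,255,0)),(p[:2],p[2]+10,23,(0,255,0))):
    q=proj('side',np.c_[c[0]+r*np.cos(a),c[1]+r*np.sin(a),0*a+z]); cv2.polylines(b,[((q+.5-[x0,y0])*f).astype(int)],True,col,1)
cv2.imwrite('pics/p4.png',b)
E
```

```text
[ 455.3063438  -192.47983338   64.44086713] 7.9 [-0.12357932  0.15409489 -0.15530579]
```

View pics/p4.png

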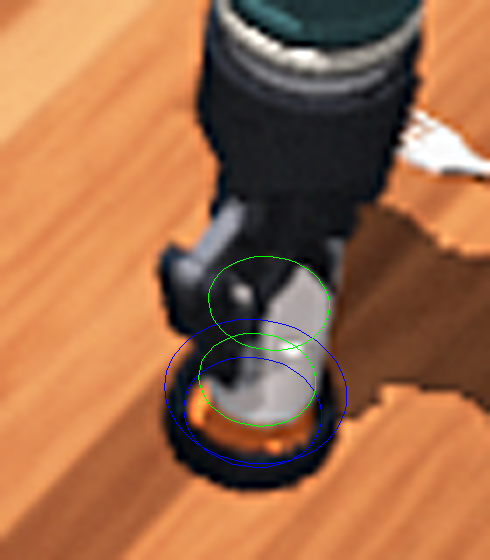

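The cap sits where predicted, but the dish outline looks slightly off. The near wall hides part of the orange floor, so I'll measure the dish again from its black outer contour in the first pictures.

```bash
python3 - <<'E'
from h import *
a=np.linspace(0,2*np.pi,180,endpoint=False)
for n,roi in(('top',(312,222,356,264)),('side',(298,190,336,226))):
    im=cv2.imread(f'pics/{n}0.png');x0,y0,x1,y1=roi
    h=cv2.cvtColor(im[y0:y1,x0:x1],cv2.COLOR_BGR2HSV)
    m=cv2.inRange(h,(0,0,0),(180,255,65)); 
    nn,l,s,c=cv2.connectedComponentsWithStats(m); i=1+s[1:,4].argmax()
    ct=max(cv2.findContours((l==i).astype(np.uint8),0,2)[0],key=cv2.contourArea)
    M=cv2.moments(ct); u=np.array([M['m10']/M['m00']+x0,M['m01']/M['m00']+y0]);bb=s[i]+[x0,y0,0,0,0]
    print(n,u,bb,M['m00'])
    # predicted silhouette (hull of top+bottom circles) centroid; correct by difference
    C=np.array([455.,-192.])
    for _ in range(4):
        P=np.vstack([np.c_[C[0]+36*np.cos(a),C[1]+36*np.sin(a),0*a+z] for z in(0,20)])
        hu=cv2.convexHull(proj(n,P).astype(np.float32)); M=cv2.moments(hu); v=np.array([M['m10'],M['m01']])/M['m00']
        C=C+(plane(n,[u],10)-plane(n,[v],10))[0,:2]
    print(C,v,M['m00'],cv2.boundingRect(hu))
E
```

```text
top [327.  231.5] [325 230  11   4  12] 1.0
[ 481.34270765 -175.23882875] [327.0000005  231.50000003] 602.275280414382 (313, 217, 28, 29)
side [315.3998368  208.43451652] [303 197  25  23 250] 408.5
[ 453.91018448 -188.83746219] [315.3998368  208.43451686] 532.8600051896647 (302, 195, 27, 26)
```

```bash
python3 - <<'E'
from h import *
a=np.linspace(0,2*np.pi,180,endpoint=False)
for n,roi,C0 in(('top',(312,222,356,264),0),('side',(298,190,336,226),0)):
  im=cv2.imread(f'pics/{n}0.png');x0,y0,x1,y1=roi
  g=im[y0:y1,x0:x1]
  for thr in (60,75,90,105):
    m=(g[:,:,2]<thr).astype(np.uint8)
    nn,l,s,c=cv2.connectedComponentsWithStats(m); i=1+s[1:,4].argmax()
    ct=cv2.convexHull(max(cv2.findContours((l==i).astype(np.uint8),0,2)[0],key=cv2.contourArea))
    M=cv2.moments(ct); u=np.array([M['m10']/M['m00']+x0,M['m01']/M['m00']+y0])
    C=np.array([455.,-192.])
    for _ in range(4):
        P=np.vstack([np.c_[C[0]+36*np.cos(a),C[1]+36*np.sin(a),0*a+z] for z in(0,20)])
        hu=cv2.convexHull(proj(n,P).astype(np.float32)); K=cv2.moments(hu); v=np.array([K['m10'],K['m01']])/K['m00']
        C=C+(plane(n,[u],10)-plane(n,[v],10))[0,:2]
    print(n,thr,u,M['m00'],K['m00'],s[i],C)
t=cv2.imread('pics/top0.png')[220:266,310:358];s=cv2.imread('pics/side0.png')[185:231,292:340]
cv2.imwrite('pics/dish.png',cv2.resize(np.hstack([t,s]),None,fx=8,fy=8,interpolation=0))
E
```

```text
Traceback (most recent call last):
ZeroDivisionError: float division by zero
```

```bash
python3 - <<'E'
from h import *
t=cv2.imread('pics/top0.png')[220:266,310:358];s=cv2.imread('pics/side0.png')[185:231,292:340]
cv2.imwrite('pics/dish.png',cv2.resize(np.hstack([t,s]),None,fx=8,fy=8,interpolation=0))
print(t[22,:,2],t[:,23,2],s[22,:,2],s[:,23,2])
E
```

```text
[151 150 152 151 152 153 152 153 152 146  88  63  74  78 141 212 217 219
 218 219 219 217 218 218 219 218 218 217 216 218 218 212 145  81  64  72
  86 145 152 152 153 153 155 155 156 157 157 158] [161 161 160 163 165 153 127 119 105  73  64  72 126 188 216 219 218 218
 218 218 218 219 218 218 217 217 218 218 218 216 186 106  69  68  75 119
 149 144 143 146 150 151 154 152 148 145] [209 209 214 219 222 217 193 164 154 156 148  85   4  16  29 203 255 255
 250 250 250 250 250 250 250 250 250 250 250 252 255 255 101   6   5  39
 159 233 227 228 230 229 228 219 203 192 196 204] [214 213 210 206 194 172 150 142 141 146 152 134  64   7   3  12   0 255
 255 253 250 250 250 250 250 250 250 254 255 194   5  18  16  12   0 149
 224 230 225 221 210 209 215 221 212 199]
```

View pics/dish.png

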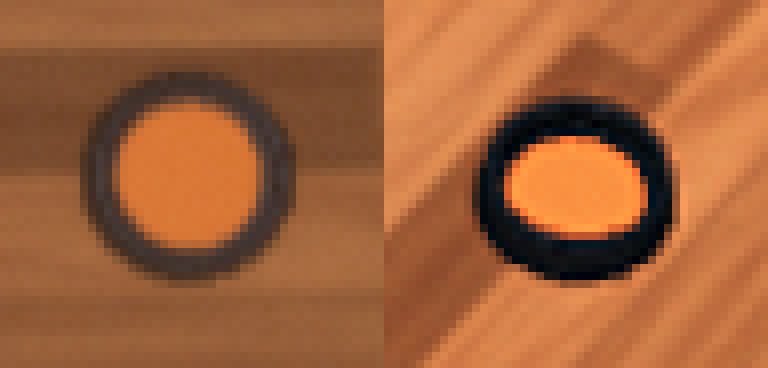

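```bash
python3 - <<'E'
from h import *
a=np.linspace(0,2*np.pi,180,endpoint=False)
for n,(x0,y0,x1,y1),thrs in(('top',(310,220,358,266),(100,)),('side',(292,185,340,231),(90,110))):
  g=cv2.imread(f'pics/{n}0.png')[y0:y1,x0:x1]
  for thr in thrs:
    # dish = dark ring (low saturation in top) + orange
    hs=cv2.cvtColor(g,cv2.COLOR_BGR2HSV)
    m=(((g[:,:,2]<thr)&((hs[:,:,1]<115)|(n=='side')))).astype(np.uint8)
    nn,l,s,c=cv2.connectedComponentsWithStats(m); i=1+s[1:,4].argmax()
    pts=np.argwhere(l==i)[:,::-1].astype(np.float32)
    mm=np.zeros(m.shape,np.uint8); cv2.fillConvexPoly(mm,cv2.convexHull(pts).astype(np.int32),1)
    u=np.argwhere(mm)[:,::-1].mean(0)+[x0,y0]
    C=np.array([455.,-192.])
    for _ in range(4):
        P=np.vstack([np.c_[C[0]+36*np.cos(a),C[1]+36*np.sin(a),0*a+z] for z in(0,20)])
        hu=cv2.convexHull(proj(n,P).astype(np.float32)); K=cv2.moments(hu); v=np.array([K['m10'],K['m01']])/K['m00']
        C=C+(plane(n,[u],10)-plane(n,[v],10))[0,:2]
    print(n,thr,u,mm.sum(),K['m00'],s[i],C)
E
```

```text
top 100 [333.24900398 241.24701195] 502 605.2734129838645 [ 11   9  25  25 181] [ 455.36996847 -191.34035608]
side 90 [315.31012658 208.29535865] 474 532.5552653484046 [ 11  12  25  23 272] [ 454.38492151 -189.07526596]
side 110 [315.2952183  208.18711019] 481 532.3208762656432 [ 11  12  25  23 286] [ 454.63590884 -189.35705528]
```

The top outline gives (455.4, -191.3) and the side outline (454.5, -189.2). The mean is (455, -190.3), and the same small camera offset showed at the mill. I'll shift +2 mm in y and lower to just above the floor.

Request:
move_arm([
  [0, -0.2, 0],
  [0, 0, 0.6],
  [0, 0, 0.6],
  [0, 0, 0.4],
  [0, 0, 0],
], twist=[0, 0, 0, 0, 0], hand=[30, 30, 30, 30, 30])

```text
clock: 8.4
ee_pos: [454.7, -190.3, 47.5]
tcp_rot: [-3.141, 0.001, -0.0]
force: [0.8, 0.2, -0.0]
grip_width: 45.2
```

Request:
move_arm([
  [0, 0, 0.1],
  [0, 0, 0.1],
  [0, 0, 0.1],
  [0, 0, 0],
], twist=[0, 0, 0, 0], hand=[30, 30, 30, 30])

```text
clock: 8.8
ee_pos: [455.2, -190.4, 45.3]
tcp_rot: [-3.142, 0.0, -0.0]
force: [-0.7, 0.7, -0.3]
grip_width: 45.3
```

Request:
move_arm([
  [0, 0, 0.1],
  [0, 0, 0],
], twist=[0, 0], hand=[30, 30])

```text
clock: 9.0
ee_pos: [455.3, -190.5, 44.4]
tcp_rot: [3.141, -0.0, -0.0]
force: [0.2, 1.5, -0.2]
grip_width: 45.5
```

Request:
move_arm([
  [0, 0, 0.05],
  [0, 0, 0],
], twist=[0, 0], hand=[30, 30])

```text
clock: 9.2
ee_pos: [455.3, -190.5, 44.3]
tcp_rot: [3.141, -0.0, -0.0]
force: [-0.8, -0.4, 6.1]
grip_width: 45.4
```

The 6 N at z=44.3, as predicted, means the cap is on the floor. I release gradually.

Request:
move_arm([
  [0, 0, 0],
  [0, 0, 0],
  [0, 0, 0],
  [0, 0, 0],
  [0, 0, 0],
], twist=[0, 0, 0, 0, 0], hand=[54, 56, 58, 62, 66])

```text
clock: 9.7
ee_pos: [455.2, -190.4, 43.7]
tcp_rot: [-3.142, 0.0, -0.0]
force: [-0.1, 0.1, -0.2]
grip_width: 56.6
```

Request:
move_arm([
  [0, 0, 0],
  [0, 0, 0],
  [0, 0, 0],
  [0, 0, 0],
  [0, 0, 0],
], twist=[0, 0, 0, 0, 0], hand=[75, 85, 95, 95, 95])

```text
clock: 10.2
ee_pos: [455.3, -190.4, 43.8]
tcp_rot: [3.142, -0.0, -0.0]
force: [-0.4, 0.1, -0.1]
grip_width: 81.2
```

Request:
move_arm([
  [0, 0, -1],
  [0, 0, -2],
  [0, 0, -4],
  [0, 0, -4],
  [0, 0, -4],
], twist=[0, 0, 0, 0, 0], hand=[95, 95, 95, 95, 95])

```text
clock: 10.7
ee_pos: [454.7, -190.3, 195.9]
tcp_rot: [-3.142, 0.0, -0.0]
force: [0.3, -0.0, -0.2]
grip_width: 81.2
```

```bash
python3 - <<'E'
from h import *
im=ctrl.capture('side')
o=ctrl.get_obs();p=o['ee_pos'];print(p,o['clock'],o['force'])
x0,y0,x1,y1=270,150,350,230;f=7
b=cv2.resize(im[y0:y1,x0:x1],None,fx=f,fy=f,interpolation=2)
cv2.imwrite('pics/p5.png',b)
E
```

```text
[ 458.29527294 -191.63978872  201.57049633] 10.75 [0.27406789 0.25872964 2.51611668]
```

View pics/p5.png

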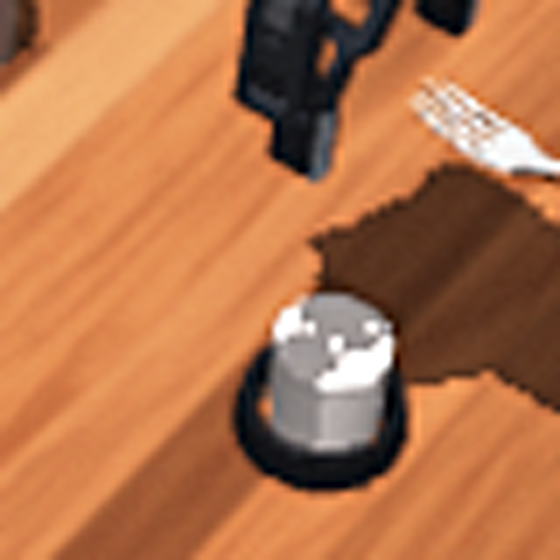

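The cap stands flat and centred in the dish at crop (330,370). Now I go back to the mill, closing the fingers on the way.

Request:
move_arm([
  [0.4, -2, 0],
  [0.4, -3, 0],
  [0.4, -3, 0],
  [0.4, -4, 0],
  [0.4, -4, 0],
], twist=[0, 0, 0, 0, 0], hand=[50, 0, 0, 0, 0])

```text
clock: 11.25
ee_pos: [475.1, -29.4, 194.3]
tcp_rot: [3.141, -0.001, -0.001]
force: [0.3, 0.1, -0.6]
grip_width: 7.5
```

Request:
move_arm([
  [0.4, -4, 0],
  [0.4, -4, 0],
  [0.4, -4, 0],
  [0.4, -4, 0],
  [0, -3, 0],
], twist=[0, 0, 0, 0, 0], hand=[0, 0, 0, 0, 0])

```text
clock: 11.75
ee_pos: [491.5, 162.7, 194.4]
tcp_rot: [-3.14, -0.001, 0.002]
force: [0.6, -0.3, 0.2]
grip_width: -0.2
```

Request:
move_arm([
  [0, 0, 0],
  [0, 0, 0],
], twist=[0, 0], hand=[0, 0])

```text
clock: 11.95
ee_pos: [490.8, 160.0, 194.0]
tcp_rot: [3.141, 0.0, 0.002]
force: [0.7, -0.7, -0.2]
grip_width: -0.0
```

Request:
move_arm([
  [0.1, -0.1, 2],
  [0, 0, 2],
  [0, 0, 1.8],
  [0, 0, 0],
  [0, 0, 0],
], twist=[0, 0, 0, 0, 0], hand=[0, 0, 0, 0, 0])

```text
clock: 12.45
ee_pos: [492.1, 158.9, 136.0]
tcp_rot: [3.141, 0.001, -0.002]
force: [0.2, 0.2, -0.3]
grip_width: -0.0
```

```bash
python3 - <<'E'
from h import *
im=ctrl.capture('side')
o=ctrl.get_obs();p=o['ee_pos'];print(p,o['clock'],o['force'])
x0,y0,x1,y1=180,220,260,300;f=7
b=cv2.resize(im[y0:y1,x0:x1],None,fx=f,fy=f,interpolation=2)
a=np.linspace(0,2*np.pi,60)
for z,r in((110,15),(84,17)):
    q=proj('side',np.c_[491.3+r*np.cos(a),161.7+r*np.sin(a),0*a+z]); cv2.polylines(b,[((q+.5-[x0,y0])*f).astype(int)],True,(0,255,0),1)
cv2.imwrite('pics/p6.png',b)
E
```

```text
[492.63748914 159.48208817 136.45504142] 12.5 [ 0.31252974 -0.00629822  0.34888041]
```

View pics/p6.png

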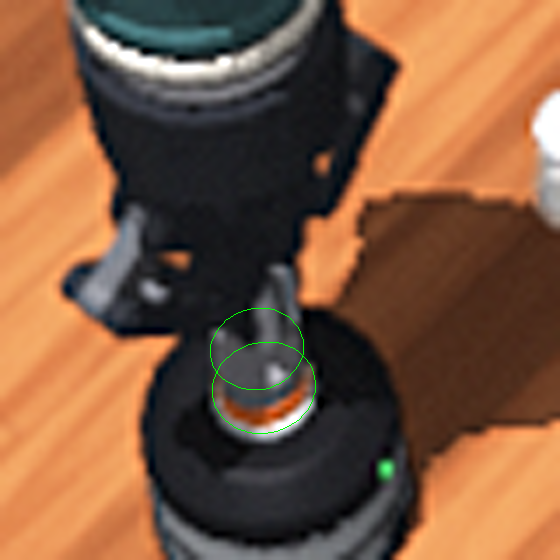

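The fingertips are above the plunger at crop (260,340), and the predicted outline fits the plunger and collar. I correct by (-1, +2) mm and approach to contact in small steps.

Request:
move_arm([
  [-0.1, -0.2, 0.4],
  [0, 0, 0.4],
  [0, 0, 0.2],
  [0, 0, 0],
  [0, 0, 0],
], twist=[0, 0, 0, 0, 0], hand=[0, 0, 0, 0, 0])

```text
clock: 13.0
ee_pos: [491.2, 162.6, 125.8]
tcp_rot: [3.142, 0.0, 0.0]
force: [0.2, -0.0, 0.1]
grip_width: 0.1
```

Request:
move_arm([
  [0, 0, 0.1],
  [0, 0, 0],
  [0, 0, 0],
], twist=[0, 0, 0], hand=[0, 0, 0])

```text
clock: 13.3
ee_pos: [491.3, 162.6, 124.8]
tcp_rot: [3.142, 0.0, -0.0]
force: [1.1, -0.8, -0.3]
grip_width: -0.1
```

Request:
move_arm([
  [0, 0, 0.1],
  [0, 0, 0],
  [0, 0, 0],
], twist=[0, 0, 0], hand=[0, 0, 0])

```text
clock: 13.6
ee_pos: [491.4, 162.7, 124.0]
tcp_rot: [-3.141, -0.0, -0.0]
force: [-0.4, 0.4, 1.6]
grip_width: -0.1
```

Request:
move_arm([
  [0, 0, 0.1],
  [0, 0, 0],
  [0, 0, 0],
], twist=[0, 0, 0], hand=[0, 0, 0])

```text
clock: 13.9
ee_pos: [491.4, 162.7, 122.9]
tcp_rot: [-3.142, -0.0, -0.0]
force: [-0.6, 0.4, 2.7]
grip_width: -0.1
```

Contact came at z≈124 as expected, and the 2.7 N at 122.9 matches the spring. I press to TCP z≈114.

Request:
move_arm([
  [0, 0, 0.2],
  [0, 0, 0.2],
  [0, 0, 0.2],
  [0, 0, 0.15],
  [0, 0, 0],
], twist=[0, 0, 0, 0, 0], hand=[0, 0, 0, 0, 0])

```text
clock: 14.4
ee_pos: [491.4, 162.6, 115.4]
tcp_rot: [3.142, -0.0, -0.0]
force: [-1.2, -0.3, 6.3]
grip_width: 0.0
```

Request:
move_arm([
  [0, 0, 0],
  [0, 0, 0],
], twist=[0, 0], hand=[0, 0])

```text
clock: 14.6
ee_pos: [491.4, 162.6, 115.5]
tcp_rot: [-3.142, -0.0, -0.0]
force: [-0.2, -0.8, 7.3]
grip_width: -0.1
```

```bash
python3 - <<'E'
from h import *
im=ctrl.capture('side')
o=ctrl.get_obs();p=o['ee_pos'];print(p,o['clock'],o['force'])
x0,y0,x1,y1=190,240,250,300
cv2.imwrite('pics/p7.png',cv2.resize(im[y0:y1,x0:x1],None,fx=9,fy=9,interpolation=2))
E
```

```text
[491.40458256 162.62257088 115.53827993] 14.65 [-0.88375998 -0.30190585  6.26950039]
```

View pics/p7.png

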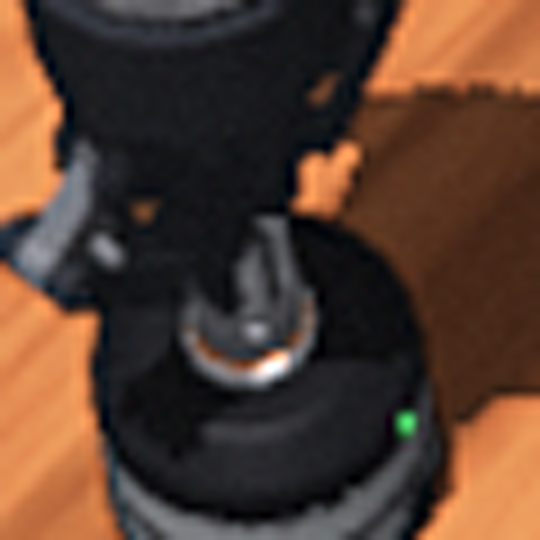

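A thin orange sliver is still visible at crop (240,360). It needs about 1.5 mm more.

Request:
move_arm([
  [0, 0, 0.1],
  [0, 0, 0.06],
  [0, 0, 0],
  [0, 0, 0],
], twist=[0, 0, 0, 0], hand=[0, 0, 0, 0])

```text
clock: 15.05
ee_pos: [491.4, 162.6, 114.0]
tcp_rot: [-3.142, -0.0, -0.0]
force: [-1.1, -0.2, 7.7]
grip_width: -0.1
```

```bash
python3 - <<'E'
from h import *
im=ctrl.capture('side')
o=ctrl.get_obs();p=o['ee_pos'];print(p,o['clock'],o['force'])
x0,y0,x1,y1=190,240,250,300
cv2.imwrite('pics/p8.png',cv2.resize(im[y0:y1,x0:x1],None,fx=9,fy=9,interpolation=2))
E
```

```text
[491.39988298 162.65360955 114.04994298] 15.1 [ 0.19287851 -0.64202533  7.62177715]
```

View pics/p8.png

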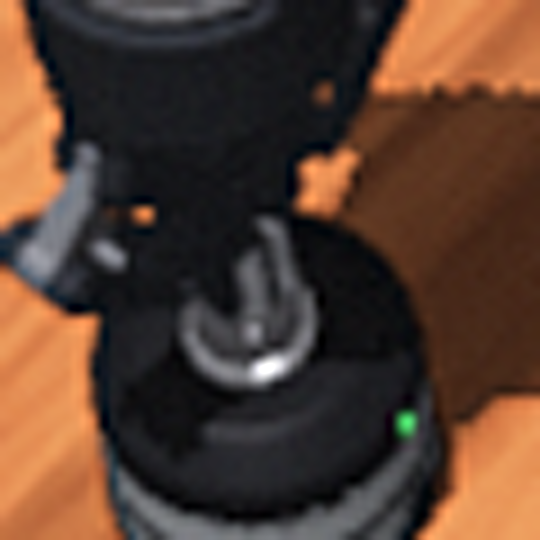

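The orange is gone, with 7.7 N at z=114.0. I hold here for over two seconds.

Request:
move_arm([
  [0, 0, 0],
  [0, 0, 0],
  [0, 0, 0],
  [0, 0, 0],
  [0, 0, 0],
], twist=[0, 0, 0, 0, 0], hand=[0, 0, 0, 0, 0])

```text
clock: 15.6
ee_pos: [491.4, 162.6, 114.0]
tcp_rot: [-3.142, -0.0, -0.0]
force: [-1.7, -0.4, 7.6]
grip_width: -0.2
```

Request:
move_arm([
  [0, 0, 0],
  [0, 0, 0],
  [0, 0, 0],
  [0, 0, 0],
  [0, 0, 0],
], twist=[0, 0, 0, 0, 0], hand=[0, 0, 0, 0, 0])

```text
clock: 16.1
ee_pos: [491.4, 162.6, 114.0]
tcp_rot: [-3.142, -0.0, -0.0]
force: [-0.9, -0.0, 7.8]
grip_width: -0.1
```

Request:
move_arm([
  [0, 0, 0],
  [0, 0, 0],
  [0, 0, 0],
  [0, 0, 0],
  [0, 0, 0],
], twist=[0, 0, 0, 0, 0], hand=[0, 0, 0, 0, 0])

```text
clock: 16.6
ee_pos: [491.4, 162.7, 114.0]
tcp_rot: [-3.142, -0.0, -0.0]
force: [-2.3, 0.8, 7.4]
grip_width: -0.1
```

Request:
move_arm([
  [0, 0, 0],
  [0, 0, 0],
  [0, 0, 0],
  [0, 0, 0],
  [0, 0, 0],
], twist=[0, 0, 0, 0, 0], hand=[0, 0, 0, 0, 0])

```text
clock: 17.1
ee_pos: [491.4, 162.6, 114.1]
tcp_rot: [-3.142, -0.0, -0.0]
force: [-0.5, -0.7, 8.1]
grip_width: -0.4
```

Request:
move_arm([
  [0, 0, 0],
  [0, 0, 0],
  [0, 0, 0],
  [0, 0, 0],
  [0, 0, 0],
], twist=[0, 0, 0, 0, 0], hand=[0, 0, 0, 0, 0])

```text
clock: 17.6
ee_pos: [491.4, 162.6, 114.0]
tcp_rot: [-3.142, -0.0, -0.0]
force: [-1.0, -0.3, 7.6]
grip_width: -0.2
```

```bash
python3 - <<'E'
from h import *
im=ctrl.capture('side'); cv2.imwrite('pics/p9.png',im)
o=ctrl.get_obs();print(o['ee_pos'],o['clock'],o['force'])
E
```

```text
[491.38348352 162.65237144 114.03852397] 17.65 [-1.47165215 -0.20850825  7.59231137]
```

View pics/p9.png

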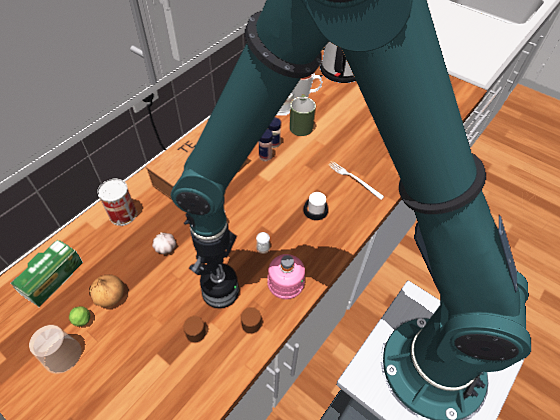

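The picture shows the cap standing in the dish at (317,205) and the fingertips on the plunger at (216,270). The shaker (263,242) and fork (356,180) have not moved, and the pink mill and brown caps are undisturbed. The tin is hidden behind the arm, and nothing came near it. I'm handing the job in.

```bash
python3 -c "
from plant import ctrl
print(ctrl.job_done())"
```

```text
the job is handed in; nothing more can be done
None
```

I lifted the white cap off the black mill and set it open side down in the black dish. I then pressed the plunger with closed fingertips and held it for more than 2.5 s. I handed the job in at about 17.7 s, still holding it pressed.

- **Cap:** the pictures after release and at the end show it upright and centred in the dish.
- **Plunger:** contact was at TCP z≈124.0 mm and the hold at 114.0 mm, so about 10 mm of travel. The force held at 7.4–8.1 N, against about 8 N expected, and the close-up showed no orange.
- **Bystanders:** the shaker and fork are where they were. The arm hid the tin in the last picture, so I could not check it, but the gripper never went near it.
- **Disagreement:** the two cameras differed by about 2 mm in y for both the mill and the dish. I used values between the two, and both the grasp and the placing worked.

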